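Lay the breakfast tray

TASK

Lay the breakfast tray for someone sitting at its near side, where the plate is: egg cup in the middle of the plate with the egg upright in it; teaspoon on the right of the plate, midway between plate and end rim and parallel to that rim, bowl pointing away; drinking glass straight beyond the spoon in the far right corner; spice jar in the far left corner, all standing on the tray. Set things down without dropping them, and leave the plate and the fork where they are.

Things in the scene. Friction and masses are not known exactly. Their poses are not given: they have to be found in the camera images.
- tray: Wooden serving tray with grip cut-outs in its two short ends, fixed in place. Origin: centre of its underside; +x points to its far long rim (away from the robot), +y to its left-hand end, +z up. Floor top 8 mm above the worktop; inside 260 mm (x) by 340 mm (y); walls 7.5 mm thick, long rims 28 mm high, end rims up to 48 mm. Near side = the -x long rim, right = -y.
- plate: Round white plate, 150 mm across, 16 mm high, loose, already on the tray: its centre is about 45 mm nearer the near rim than the tray's centre, on the tray's midline. Flat middle 93 mm across, its top 5 mm above the plate's origin (underside centre).
- egg_cup: White footed egg cup, 50 mm high, round: foot 43 mm across, waist 20 mm, mouth 50 mm outside (grasp here) and 42 mm inside, hollow at least 18 mm deep. Origin: centre of the foot's underside, z up.
- egg: Brown boiled egg, 57 mm tall, 45 mm across at about 26 mm above its lower, blunter end. Origin: its lower end; z points to its upper end. It stands upright in one hole of the rack. Seated in the egg cup its lower end lies about 33 mm above the cup's underside.
- egg_rack: Small steel egg rack, fixed in place: plate 110 x 62 mm, its top 30 mm above the worktop, with two 34 mm round holes 25 mm either side of its centre along its x. Origin: on the worktop under its centre. The egg stands in the -x hole, its lower end about 21 mm above the worktop.
- teaspoon: Steel teaspoon lying bowl up, 140 mm long. Origin: underside, middle of its length; +x points to the bowl end. Bowl 30 mm wide, 46 mm long (x = 24 to 70 mm); the handle is 9 mm wide and lies 4 to 9 mm above the surface round x = -5 mm (grasp there).
- tumbler: Empty clear drinking glass, upright, 139 mm high, 58 mm across at the foot, 66 mm at the mouth, about 64 mm at 110 mm height (grasp there or a little lower). Origin: centre of its underside.
- spice_jar: Round spice jar with a red cap, upright, 106 mm high, body 43 mm across, cap 45 mm across (the top 20 mm). Origin: centre of its underside.
- fork: Steel dinner fork, 193 mm long, 26 mm wide, four tines; lies on the worktop and is not needed. Origin: underside, middle of its length.

How it is judged (in metres and radians):
At the end, for the whole second after the job is handed in: Egg cup upright within 15 mm of plate centre, egg seated upright in it; spoon within 18 mm of midway plate to rim, parallel within 0.17 rad, bowl away; glass and jar upright on the floor of the far right / far left corner (about 20 to 25 mm play); plate within 20 mm; all at rest (x of plate in the frame of tray between -0.065 and -0.025 m and y of plate in the frame of tray between -0.02 and 0.02 m and z of plate in the frame of tray between 0.005 and 0.012 m and linear speed of each of plate, egg_cup, egg, teaspoon, tumbler, spice_jar below 0.02 m/s and horizontal distance between egg_cup and plate below 0.015 m and z of egg_cup in the frame of plate between 0.002 and 0.009 m and angle between egg_cup's own z axis and vertical below 0.12 rad and horizontal distance between egg and egg_cup below 0.01 m and z of egg in the frame of egg_cup between 0.027 and 0.04 m and angle between egg's own z axis and vertical below 0.35 rad and x of teaspoon in the frame of tray between -0.07 and -0.015 m and y of teaspoon in the frame of tray between -0.1405 and -0.1045 m and z of teaspoon in the frame of tray between 0.004 and 0.014 m and angle between the x axis of teaspoon and the x axis of tray, either way round below 0.17 rad and x of tumbler in the frame of teaspoon above 0.06 m and angle between teaspoon's own z axis and vertical below 0.2 rad and x of tumbler in the frame of tray between 0.06 and 0.102 m and y of tumbler in the frame of tray between -0.1445 and -0.1005 m and z of tumbler in the frame of tray between 0.004 and 0.013 m and angle between each of tumbler, spice_jar's own z axis and vertical below 0.1 rad and x of spice_jar in the frame of tray between 0.06 and 0.112 m and y of spice_jar in the frame of tray between 0.1 and 0.152 m and z of spice_jar in the frame of tray between 0.004 and 0.013 m); the robot touches nothing.
It fails at once if the egg cup, egg, teaspoon, glass or spice jar is dropped (falls free for more than about 25 mm) ((linear speed of egg_cup above 0.7 m/s and contact force between egg_cup and the fingers below 0.1 N) or (linear speed of egg above 0.7 m/s and contact force between egg and the fingers below 0.1 N) or (linear speed of teaspoon above 0.7 m/s and contact force between teaspoon and the fingers below 0.1 N) or (linear speed of tumbler above 0.7 m/s and contact force between tumbler and the fingers below 0.1 N) or (linear speed of spice_jar above 0.7 m/s and contact force between spice_jar and the fingers below 0.1 N)).
It fails at once if the fork is moved by more than 30 mm (distance of fork from where it was at the start of the episode above 0.03 m).
It also fails if it takes over 144 s, if anything falls off the work surface, if the arm or the gripper's body presses on something with over 40 N, if the wrist force passes 120 N, or if a joint passes its speed limit or range.

ROBOT

A 6-joint arm with a two-finger parallel gripper is mounted at the origin on a cart in front of the work surface, level with it; the furniture and walls round the work are solid. World frame = base frame: x ahead of the robot, y to its left, z up, the work surface at z = 0. Lengths are in m, angles in degrees, forces in N, time in s.
With the tool pointing down it reaches from about 0.275 to 0.75 m from the base axis. Payload 10.2 kg.
Tool frame: the origin (TCP) lies at the very end of the fingers, on their centre line; the grasp point (between the pads) lies 19 mm behind it; z points along the fingers, x is the direction in which the jaws open and shut, and the axes are right-handed (so a half turn about z gives the same grasp; the last joint's range is limited). The gripper opens to 85 mm and grips with 20 to 120 N. Pads are 22 mm wide; open, the fingers measure 114 mm over their backs; the gripper's body (76 mm by 85 mm) begins 54 mm behind the grasp point. The pads swing forward as they close: fully open they stand 13 mm farther back than shut.
Start: joints at [-80.695, 17.928, 85.812, -0, 76.261, -12.8], TCP at [0.198, -0.486, 0.231] pointing down, gripper open.
Joint ranges: [-168.41, 168.41], [-55.51, 124.54], [10.69, 146.95], [-70.63, 250.63], [1, 178], [-165.06, 165.06]. Speed limits (degrees/s): [136.94, 136.94, 172.46, 180, 180, 180].

INTERFACE

Orientations are given as [roll, pitch, yaw] about the fixed x, y, z axes, in that order (R = Rz(yaw) Ry(pitch) Rx(roll)).
In Python, from rig import get_obs, grab_frame, camera_model, sign_off, find_in, regions_of, spot_point gives the robot as it stands.
- The arm moves only by the tool drive_tool, never from a script. Its argument "commands" is a list of rows, each an object with "delta_pos": the shift along the tool's x, y, z in m, a list of three; "angular": the turn, a rotation vector about the tool's x, y, z in rad, a list of three. A call has 1 to 10 rows; each row is the pose to reach, as a shift and turn from the pose commanded when the call began, along the tool's axes at that moment; what a row does not reach only later rows make up. A row lasts 1/12 s, in which the tool goes at most 41.7 mm and 7.16 degrees, less where a joint would pass 70% of its speed; a pose out of reach is approached as far as the arm can. A call with a gripper value outside its range is refused whole. "fingers" is the closure, from -1 (fully open) to 1 (shut), set as the call begins (left out, the last holds). The fingers move at their own pace and stop on an object; "grip_force" is the grip in N (left out, the last holds). Time passes only in rows, so rows that repeat a pose let the fingers close. It gives the time, the measured TCP pose, the force and the opening at its end, in the units of the state.
- get_obs(): the state, without advancing time (a new reading comes with each control period).
- grab_frame(name): name is "scene" or "top"; returns the picture (480x640x3 uint8, red, green, blue); there is no depth.
- camera_model(name): a dict with "fov_y" (degrees; the focal length in pixels is half the picture's height over the tangent of half this angle, whatever the lens; pixels are square), "cx", "cy" (the principal point, pixels), "k1" (the pictures are not rectified: a ray, as slopes to the right and down, at radius r is drawn at 1 + k1 r^2 times it, then the intrinsics apply), "eye" and "attitude" of the camera in the world. Camera axes: x right, y down, z forward; pixel columns grow to the right and rows downward; lengths in m; the calibration is good to about 2 mm. A picture is of the moment at which its call begins. camera_model takes no time and is no camera call.
- sign_off(): hands the job in, once; it reports no verdict.
Trained networks look in the newest picture that a camera, given by its name, has taken for a name from the list of things; names that differ only in an ending like _2 or _b are one class to them, and where a whole thing is asked for, a point or a joint stands for the part that bears it (a point fixed in the world has none). Each returns a list of dicts, best first, with "confidence" (0 to 1); they miss things now and then, are a little off and sometimes report something else, mostly with a low value. They report only what shows in the picture. A call takes as long as a camera call.
- find_in(camera, thing): "box" ([centre column, centre row, width, height] in pixels, round what is visible of it).
- regions_of(camera, thing): "pixels" (480x640 bool, what is visible of it) and "box" ([centre column, centre row, width, height] in pixels, round what is visible of it).
- spot_point(camera, thing): "at" ([row, column] in pixels: a listed point, or the origin of a listed thing).
The state is a dict: "time": time; "joint_positions": joint angles; "qd": joint speeds; "tau": joint torques, N m; "position": TCP position; "tool_rot": TCP orientation; "contact_force": force on the tool from outside, world axes, zero at the start; "torque": the same for the moment, N m; "opening": opening from 0.0 (shut) to 1.0 (fully open).
Only numpy, scipy, OpenCV 4.12 (cv2) and the standard library are available. Lean on these libraries where they do the work, as an engineer would, in place of code of your own. Each camera call takes 0.05 s, during which the arm holds its last target. There are 200 camera calls.

## Working session

There is one attempt and no reset: what is moved stays moved. The work goes in short steps, Python scripts to look and compute and a tool call to move; the robot and the scene stay as the last step left them, time stands still between calls to the robot, and variables do not carry over. Pictures are saved under pics/ and viewed, about 12 in all and at most 16, crops included, and the job is handed in when it is done.

Besides the shell and the picture viewer there is one more tool, called as a command line: name --argument value ..., lists and objects as JSON in quotes. drive_tool: Moves the arm, as the interface text tells. Its arguments: {"type":"object","properties":{"commands":{"type":"array"},"fingers":{"type":"number"},"grip_force":{"type":"number"}},"required":["commands"]}

```bash
mkdir -p pics; ls
cat > h.py <<'E'
import numpy as np, cv2
from rig import *
def cam(n):
    m=camera_model(n); f=240/np.tan(np.radians(m['fov_y'])/2); return m,f
def rotm(a):
    a=np.array(a,float)
    if a.shape==(3,3): return a
    from scipy.spatial.transform import Rotation as R
    return R.from_euler('xyz',a,degrees=True).as_matrix() if a.size==3 else R.from_quat(a).as_matrix()
def ray(n,u,v):
    m,f=cam(n); K=np.array([[f,0,m['cx']],[0,f,m['cy']],[0,0,1]])
    d=np.array([(u-m['cx'])/f,(v-m['cy'])/f]); s=d.copy()
    for _ in range(30): s=d/(1+m['k1']*(s@s))
    return np.array(m['eye'],float), rotm(m['attitude'])@np.array([s[0],s[1],1])
def at_z(n,u,v,z):
    e,d=ray(n,u,v); return e+d*(z-e[2])/d[2]
def proj(n,p):
    m,f=cam(n); c=rotm(m['attitude']).T@(np.array(p,float)-m['eye']); s=c[:2]/c[2]
    return s*(1+m['k1']*(s@s))*f+[m['cx'],m['cy']]
def shot(n,name):
    im=grab_frame(n); cv2.imwrite(f'pics/{name}.png',im[:,:,::-1]); return im
E
cat > a.py <<'E'
from h import *
for n in ('scene','top'):
    shot(n,n+'0'); print(n,camera_model(n))
    for t in ['tray','plate','egg_cup','egg','egg_rack','teaspoon','tumbler','spice_jar','fork']:
        b=find_in(n,t); s=spot_point(n,t)
        print(t,[(np.round(x['box']).tolist(),round(x['confidence'],2)) for x in b[:2]],[(np.round(x['at'],1).tolist(),round(x['confidence'],2)) for x in s[:2]])
print(get_obs())
E
python3 a.py
```

```text
pics
scene {'fov_y': 45.14638826947441, 'cx': 311.6608978529203, 'cy': 258.6723248289593, 'k1': -0.1369553477600364, 'eye': array([-0.48842772,  1.02519908,  1.03020364]), 'attitude': array([-1.24460760e+02,  1.14814919e-01, -1.37321929e+02])}
tray [([281.0, 273.0, 131.0, 88.0], 0.66)] [([269.5, 288.2], 0.91)]
plate [([302.0, 276.0, 50.0, 29.0], 0.6)] [([276.0, 299.9], 0.74), ([337.7, 241.7], 0.38)]
egg_cup [] [([339.4, 242.5], 0.91)]
egg [] []
egg_rack [([348.0, 214.0, 11.0, 16.0], 0.57)] [([220.4, 359.4], 0.7)]
teaspoon [] []
tumbler [([398.0, 219.0, 20.0, 42.0], 0.63)] [([240.7, 389.5], 0.91)]
spice_jar [([205.0, 299.0, 20.0, 41.0], 0.72)] [([312.4, 206.0], 0.78)]
fork [([398.0, 222.0, 20.0, 38.0], 0.66), ([187.0, 350.0, 39.0, 41.0], 0.46)] [([350.2, 186.4], 0.55), ([219.7, 358.5], 0.45)]
top {'fov_y': 46.561822437612314, 'cx': 317.606029131609, 'cy': 238.4844746453561, 'k1': 0.010702369961260604, 'eye': array([ 0.32150417, -0.01402101,  1.54089849]), 'attitude': array([-173.87480794,    1.04048913,  -88.69406248])}
tray [([320.0, 224.0, 143.0, 120.0], 0.97)] [([220.7, 319.1], 0.8
[... 531 characters left out ...]
7, 165.3], 0.76), ([224.7, 449.5], 0.25)]
{'time': 1.9, 'joint_positions': array([-8.06944286e+01,  1.79283875e+01,  8.58113650e+01, -9.30933962e-05,
        7.62598275e+01, -1.28010631e+01]), 'qd': array([ 0.03873861,  0.03897049, -0.05380699,  0.05578037,  0.0307486 ,
        0.01153928]), 'tau': array([ 1.18198543e-03, -4.12154782e+01, -2.59900779e+01, -1.22572114e-04,
        3.47400801e-04, -2.29398393e-05]), 'position': array([ 0.19755453, -0.48642685,  0.23129281]), 'tool_rot': array([ 1.79999819e+02, -3.89526345e-04, -6.78933434e+01]), 'contact_force': array([0.25300429, 0.89971149, 0.24975359]), 'torque': array([ 0.01667539, -0.02290271,  0.00697717]), 'opening': 1.0058334916360263}
```

```bash
python3 - <<'E'
import cv2
t=cv2.imread('pics/top0.png'); s=cv2.imread('pics/scene0.png')
cv2.imwrite('pics/t1.png',cv2.resize(t[130:310,140:540],None,fx=2,fy=2,interpolation=cv2.INTER_CUBIC))
cv2.imwrite('pics/s1.png',cv2.resize(s[170:400,150:450],None,fx=2.6,fy=2.6,interpolation=cv2.INTER_CUBIC))
E
python3 - <<'E'
from h import *
for t,u,v,z in [('tray',319.1,220.7,.0),('plate',317,242.4,.008),('cup',205.7,261.8,0),('egg',448.3,223.6,.021),('rack',451.1,213,0),('spoon',486.8,240.1,0),('tum',440.5,271.9,0),('jar',208.6,209.5,0),('fork',165.3,232.7,0)]:
    print(t,at_z('top',u,v,z).round(4))
E
```

```text
tray [0.5362 0.0147 0.    ]
plate [0.4744 0.019  0.008 ]
cup [0.4147 0.3268 0.    ]
egg [ 0.5324 -0.3393  0.021 ]
rack [ 0.5651 -0.3516  0.    ]
spoon [ 0.4915 -0.4493  0.    ]
tum [ 0.4009 -0.3221  0.    ]
jar [0.5615 0.3251 0.    ]
fork [0.4936 0.4436 0.    ]
```

View pics/t1.png

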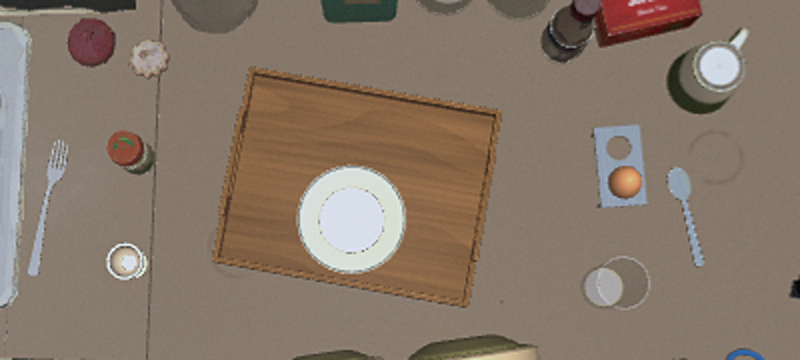

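View pics/s1.png

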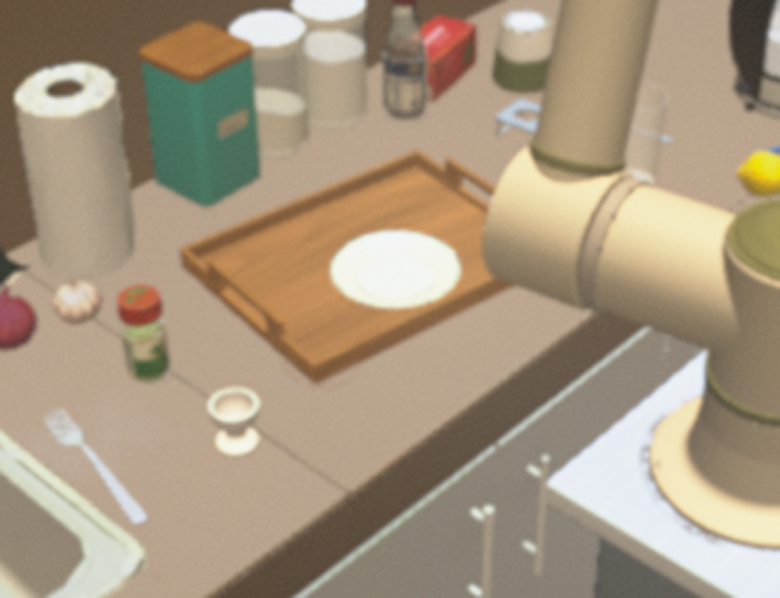

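The top view shows the tray (rotated ~10°, corners at about (266,164), (390,186), (374,282), (246,261)), the plate, egg in the rack's nearer hole at (453,221), spoon with its bowl up-image at (486,238), glass foot at (442,273), jar at (204,205), cup at (203,260) and fork at (166,235). The scene view agrees with this. Next I fit shapes for precision.

```bash
cat > fit.py <<'E'
from h import *
from scipy.optimize import minimize
def ring(r,z,n=40):
    a=np.linspace(0,2*np.pi,n); return np.c_[r*np.cos(a),r*np.sin(a),0*a+z]
S=8
def hullmask(cn,pts,off,sc=4):
    h=cv2.convexHull(np.array([(proj(cn,p)-off)*sc for p in pts],np.float32)); return h
def fit(cn,mask,pts,x0,yaw0=None,z0=0):
    ys,xs=np.nonzero(mask); off=np.array([xs.min()-15,ys.min()-15]); w,hh=xs.max()-off[0]+15,ys.max()-off[1]+15
    M=cv2.resize(mask[off[1]:off[1]+hh,off[0]:off[0]+w].astype(np.float32),None,fx=4,fy=4,interpolation=cv2.INTER_LINEAR)
    def cost(q):
        c,s=np.cos(q[2] if len(q)>2 else 0),np.sin(q[2] if len(q)>2 else 0)
        P=pts@np.array([[c,s,0],[-s,c,0],[0,0,1]])+[q[0],q[1],z0]
        h=hullmask(cn,P,off); I=np.zeros(M.shape,np.uint8)
        cv2.fillConvexPoly(I,np.round((h+.5*4-.5)*16).astype(np.int32),1,shift=4)
        return np.abs(I-M).sum()/M.sum()
    q0=list(x0)+([yaw0] if yaw0 is not None else [])
    sx=np.vstack([q0]+[np.array(q0)+np.eye(len(q0))[i]*(.008 if i<2 else .06) for i in range(len(q0))])
    r=minimize(cost,q0,method='Nelder-Mead',options=dict(initial_simplex=sx,xatol=2e-4,fatol=1e-5)); return r.x,r.fun
TRAY=np.array([[sx*.1375,sy*.1775,z] for sx in(-1,1) for sy in (-1,1) for z in (0,.028)]+[[sx*.07,sy*.1775,.048] for sx in(-1,1) for sy in(-1,1)])
ob={'tray':(TRAY,(.536,.015),-.17,0),'plate':(np.vstack([ring(.045,0),ring(.075,.016)]),(.474,.019),None,.008),
'egg_cup':(np.vstack([ring(.0215,0),ring(.025,.05)]),(.4147,.3268),None,0),
'egg':(np.vstack([ring(.0225*np.sqrt(max(0,1-((z-.026)/(.026 if z<.026 else .031))**2)),z) for z in np.linspace(0,.057,12)]),(.532,-.34),None,.021),
'tumbler':(np.vstack([ring(.029,0),ring(.033,.139)]),(.4,-.322),None,0),
'spice_jar':(np.vstack([ring(.0215,0),ring(.0215,.08),ring(.0225,.086),ring(.0225,.106)]),(.56,.325),None,0)}
if __name__=='__main__':
    im=grab_frame('top')
    for t,(p,x0,y0,z0) in ob.items():
        r=regions_of('top',t)
        if not r: print(t,'none'); continue
        q,f=fit('top',r[0]['pixels'],p,x0,y0,z0); print(t,q.round(4),'resid',round(f,3),'conf',round(r[0]['confidence'],2))
    for t in('teaspoon','fork'):
        r=regions_of('top',t)
        if r:
            ys,xs=np.nonzero(r[0]['pixels']); P=np.array([at_z('top',u,v,.005)[:2] for u,v in zip(xs,ys)]); c=P.mean(0)
            d=np.linalg.svd(P-c)[2][0]; a=(P-c)@d; print(t,c.round(4),'dir',d.round(3),'ends',(c+d*a.min()).round(3),(c+d*a.max()).round(3),'mid',(c+d*(a.min()+a.max())/2).round(4),len(P),round(r[0]['confidence'],2))
E
python3 fit.py
python3 - <<'E'
from h import *
for n,u,v,z in [('cupmouth',203,260.5,.05),('tumfoot',442,273.5,0),('tummouth',451.3,271.5,.139),('jarcap',203.2,204.3,.106),('eggmid',453,221,.047)]: print(n,at_z('top',u,v,z).round(4))
for z in(0,.028): print([at_z('top',140+u/2,130+v/2,z).round(3)[:2].tolist() for u,v in[(252,68),(500,112),(468,305),(213,262)]])
E
```

```text
tray [ 0.5283  0.0165 -0.1586] resid 0.241 conf 0.56
cupmouth [0.415  0.3232 0.05  ]
tumfoot [ 0.3966 -0.3262  0.    ]
tummouth [ 0.3953 -0.3212  0.139 ]
jarcap [0.5585 0.3166 0.106 ]
eggmid [ 0.5361 -0.3463  0.047 ]
[[0.695, 0.168], [0.638, -0.182], [0.368, -0.14], [0.419, 0.213]]
[[0.688, 0.165], [0.632, -0.179], [0.367, -0.138], [0.418, 0.209]]Traceback (most recent call last):
  File "fit.py", line 31, in <module>
    q,f=fit('top',r[0]['pixels'],p,x0,y0,z0); print(t,q.round(4),'resid',round(f,3),'conf',round(r[0]['confidence'],2))
        ~~~^^^^^^^^^^^^^^^^^^^^^^^^^^^^^^^^^
  File "fit.py", line 19, in fit
    r=minimize(cost,q0,method='Nelder-Mead',options=dict(initial_simplex=sx,xatol=2e-4,fatol=1e-5)); return r.x,r.fun
    res = _minimize_neldermead(fun, x0, args, callback, bounds=bounds,
                               **options)
    fsim[j] = func(sim[j])
              ~~~~^^^^^^^^
    fx = function(np.copy(x), *(wrapper_args + args))
  File "fit.py", line 14, in cost
    h=hullmask(cn,P,off); I=np.zeros(M.shape,np.uint8)
  File "fit.py", line 7, in hullmask
    h=cv2.convexHull(np.array([(proj(cn,p)-off)*sc for p in pts],np.float32)); return h
                                ~~~~^^^^^^
  File "h.py", line 18, in proj
    m,f=cam(n); c=rotm(m['attitude']).T@(np.array(p,float)-m['eye']); s=c[:2]/c[2]
        ~~~^^^
  File "h.py", line 4, in cam
    m=camera_model(n); f=240/np.tan(np.radians(m['fov_y'])/2); return m,f
ValueError: time passes only in moves, steps and waits
```

```bash
python3 - <<'E'
s=open('h.py').read()
s=s.replace("def cam(n):\n    m=camera_model(n);","_C={}\ndef cam(n):\n    if n not in _C: _C[n]=camera_model(n)\n    m=_C[n];")
open('h.py','w').write(s)
s=open('fit.py').read()
s=s.replace("        q,f=fit(","""        if t=='tray':
            hsv=cv2.cvtColor(im,cv2.COLOR_RGB2HSV); w=((hsv[:,:,0]<16)&(hsv[:,:,1]>95)).astype(np.uint8); w[:,:235]=0;w[:,400:]=0;w[:150]=0;w[290:]=0
            w=cv2.morphologyEx(w,cv2.MORPH_OPEN,np.ones((3,3))); c=max(cv2.findContours(w,0,2)[0],key=cv2.contourArea)
            k=np.zeros_like(w); cv2.fillPoly(k,[c],1); r[0]['pixels']=k>0; cv2.imwrite('pics/tm.png',k*255)
        q,f=fit(""",1)
open('fit.py','w').write(s)
E
python3 fit.py
```

```text
tray [ 0.5282  0.0164 -0.1583] resid 0.046 conf 0.69
plate [0.4817 0.0233] resid 0.031 conf 0.56
egg_cup [0.4147 0.3268] resid 1.0 conf 0.69
egg [ 0.537  -0.3433] resid 0.096 conf 0.72
tumbler [ 0.3969 -0.3206] resid 0.051 conf 0.85
spice_jar [0.5618 0.3217] resid 0.068 conf 0.84
teaspoon [ 0.5042 -0.4364] dir [-0.971 -0.237] ends [ 0.563 -0.422] [ 0.43  -0.454] mid [ 0.4967 -0.4382] 283 0.81
fork [0.4905 0.4488] dir [-0.985  0.172] ends [0.583 0.433] [0.395 0.465] mid [0.4886 0.4491] 276 0.84
```

```bash
cat > plan.py <<'E'
import sys
from h import *
T=np.array([.5282,.0164]); Y=-.1583
def tw(x,y): c,s=np.cos(Y),np.sin(Y); return T+[c*x-s*y,s*x+c*y]
def d(p,yaw=None):
    o=get_obs(); R=rotm(o['tool_rot']); dl=R.T@(np.array(p)-o['position'])
    from scipy.spatial.transform import Rotation as Q
    a=np.zeros(3) if yaw is None else (Q.from_matrix(R).inv()*Q.from_euler('xyz',[180,0,yaw],degrees=True)).as_rotvec()
    print('delta',dl.round(4).tolist(),'ang',a.round(4).tolist(),'pos',o['position'].round(4),'rot',np.round(o['tool_rot'],2),'op',round(float(o['opening']),3),'t',round(o['time'],2))
if __name__=='__main__':
    a=[float(v) for v in sys.argv[1:]]; d(a[:3],a[3] if len(a)>3 else None)
E
python3 - <<'E'
from h import *; import fit
from plan import tw
im=grab_frame('top')
for r in regions_of('top','egg_cup'):
    m=r['pixels']; q,f=fit.fit('top',m,fit.ob['egg_cup'][0],(.415,.323)); print(q,f,r['box'],m.sum())
print(tw(-.045,-.1225),tw(.081,-.1225),tw(.086,.126))
E
python3 plan.py .492 -.4394 .10 -76.3
```

```text
[0.41645087 0.32643455] 0.1022585928440094 [202.8, 261.2, 20.2, 21.0] 289
[ 0.46445179 -0.09747456] [ 0.58887637 -0.11733716] [0.63298732 0.12726757]
delta [0.0672, -0.2905, 0.1313] ang [0.0, 0.0, 0.1467] pos [ 0.1975 -0.4864  0.2313] rot [180.     0.   -67.89] op 0.996 t 2.6
```

drive_tool --commands '[{"delta_pos": [0.067,-0.29,0.131],"angular": [0,0,0.147]},{"delta_pos": [0.067,-0.29,0.131],"angular": [0,0,0.147]},{"delta_pos": [0.067,-0.29,0.131],"angular": [0,0,0.147]},{"delta_pos": [0.067,-0.29,0.131],"angular": [0,0,0.147]},{"delta_pos": [0.067,-0.29,0.131],"angular": [0,0,0.147]},{"delta_pos": [0.067,-0.29,0.131],"angular": [0,0,0.147]},{"delta_pos": [0.067,-0.29,0.131],"angular": [0,0,0.147]},{"delta_pos": [0.067,-0.29,0.131],"angular": [0,0,0.147]},{"delta_pos": [0.067,-0.29,0.131],"angular": [0,0,0.147]},{"delta_pos": [0.067,-0.29,0.131],"angular": [0,0,0.147]}]' --fingers 0.0 --grip_force 30

```text
time: 3.43
position: [0.4923, -0.4383, 0.0988]
tool_rot: [179.9, 0.1, -76.2]
contact_force: [-0.8, 0.3, 0.2]
opening: 0.498
```

```bash
python3 plan.py .492 -.4394 .003 -76.3
```

```text
delta [0.0012, 0.0004, 0.0958] ang [0.0011, 0.002, 0.0021] pos [ 0.4923 -0.4383  0.0988] rot [ 1.7994e+02  1.1000e-01 -7.6180e+01] op 0.498 t 3.43
```

drive_tool --commands '[{"delta_pos": [0.001,0,0.04]},{"delta_pos": [0.001,0,0.075]},{"delta_pos": [0.001,0,0.095]},{"delta_pos": [0.001,0,0.095]},{"delta_pos": [0.001,0,0.095]}]'

```text
invalid input at $.commands[0]: expected keys delta_pos, angular
```

drive_tool --commands '[{"delta_pos": [0,0,0]},{"delta_pos": [0,0,0]},{"delta_pos": [0,0,0]},{"delta_pos": [0,0,0]},{"delta_pos": [0,0,0]},{"delta_pos": [0,0,0]},{"delta_pos": [0,0,0]},{"delta_pos": [0,0,0]}]' --fingers 1.0

```text
invalid input at $.commands[0]: expected keys delta_pos, angular
```

drive_tool --commands '[{"delta_pos": [0,0,-0.03]},{"delta_pos": [0,0,-0.06]},{"delta_pos": [0,0,-0.09]},{"delta_pos": [0,0,-0.12]},{"delta_pos": [0,0,-0.12]},{"delta_pos": [0,0,-0.12]}]'

```text
invalid input at $.commands[0]: expected keys delta_pos, angular
```

```bash
python3 plan.py .4625 -.0972 .13 -99.07
python3 - <<'E'
from h import *
s=grab_frame('scene');t=grab_frame('top')
a=np.hstack([cv2.resize(t[170:320,380:540],None,fx=2.4,fy=2.4),cv2.resize(s[170:320,340:500],None,fx=2.4,fy=2.4)])
cv2.imwrite('pics/sp1.png',a[:,:,::-1])
E
```

```text
delta [-0.3384, -0.0525, -0.0306] ang [0.0014, 0.0018, 0.3995] pos [ 0.4923 -0.4383  0.0988] rot [ 1.7994e+02  1.1000e-01 -7.6180e+01] op 0.498 t 3.43
```

View pics/sp1.png

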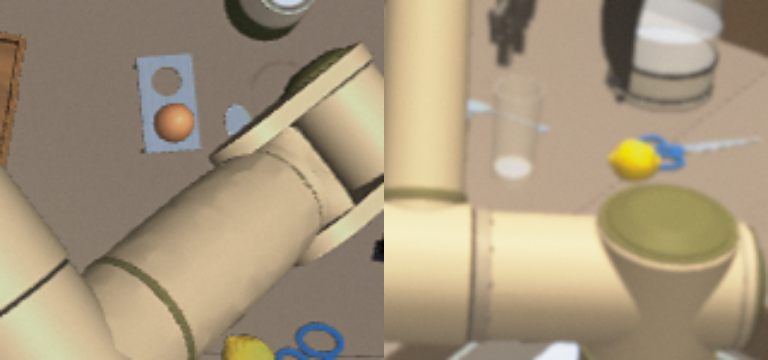

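The rows need the "angular" key, so nothing moved. The picture shows the arm over the spoon, with the egg at (174,122) and the glass standing upright in the crop.

drive_tool --commands '[{"delta_pos": [0.001,0,0.04],"angular": [0,0,0]},{"delta_pos": [0.001,0,0.075],"angular": [0,0,0]},{"delta_pos": [0.001,0,0.095],"angular": [0,0,0]},{"delta_pos": [0.001,0,0.095],"angular": [0,0,0]},{"delta_pos": [0.001,0,0.095],"angular": [0,0,0]}]'

```text
time: 3.95
position: [0.4909, -0.4412, 0.0063]
tool_rot: [-180.0, -0.0, -76.4]
contact_force: [-0.1, 0.0, 1.3]
opening: 0.497
```

drive_tool --commands '[{"delta_pos": [0,0,0],"angular": [0,0,0]},{"delta_pos": [0,0,0],"angular": [0,0,0]},{"delta_pos": [0,0,0],"angular": [0,0,0]},{"delta_pos": [0,0,0],"angular": [0,0,0]},{"delta_pos": [0,0,0],"angular": [0,0,0]},{"delta_pos": [0,0,0],"angular": [0,0,0]},{"delta_pos": [0,0,0],"angular": [0,0,0]},{"delta_pos": [0,0,0],"angular": [0,0,0]}]' --fingers 1.0

```text
time: 4.62
position: [0.4921, -0.4413, 0.0074]
tool_rot: [-179.9, -0.2, -76.3]
contact_force: [-1.0, 1.6, 6.6]
opening: 0.079
```

drive_tool --commands '[{"delta_pos": [0,0,-0.03],"angular": [0,0,0]},{"delta_pos": [0,0,-0.06],"angular": [0,0,0]},{"delta_pos": [0,0,-0.09],"angular": [0,0,0]},{"delta_pos": [0,0,-0.12],"angular": [0,0,0]},{"delta_pos": [0,0,-0.16],"angular": [0,0,0]},{"delta_pos": [0,0,-0.16],"angular": [0,0,0]},{"delta_pos": [0,0,-0.16],"angular": [0,0,0]}]'

```text
time: 5.2
position: [0.4923, -0.4411, 0.1686]
tool_rot: [-179.9, -0.3, -76.3]
contact_force: [-0.3, 0.3, -1.1]
opening: 0.075
```

```bash
python3 plan.py .4596 -.0967 .13 -99.07
python3 - <<'E'
from h import *
s=grab_frame('scene');t=grab_frame('top')
a=np.hstack([cv2.resize(t[170:320,380:540],None,fx=2.4,fy=2.4),cv2.resize(s[170:320,340:500],None,fx=2.4,fy=2.4)])
cv2.imwrite('pics/sp2.png',a[:,:,::-1])
E
```

```text
delta [-0.3425, -0.0496, 0.0368] ang [-0.0034, -0.0048, 0.3972] pos [ 0.4923 -0.4411  0.1686] rot [-179.86   -0.31  -76.31] op 0.075 t 5.2
```

View pics/sp2.png

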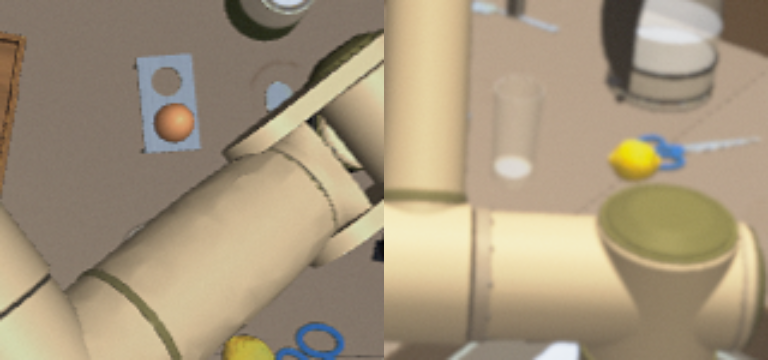

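Spoon held and level in the jaws (scene crop, about (515,15)).

drive_tool --commands '[{"delta_pos": [-0.035,-0.005,0],"angular": [0,0,0.04]},{"delta_pos": [-0.07,-0.01,0],"angular": [0,0,0.08]},{"delta_pos": [-0.105,-0.015,0],"angular": [0,0,0.12]},{"delta_pos": [-0.14,-0.02,0],"angular": [0,0,0.16]},{"delta_pos": [-0.175,-0.025,0],"angular": [0,0,0.2]},{"delta_pos": [-0.21,-0.03,0],"angular": [0,0,0.24]},{"delta_pos": [-0.245,-0.035,0],"angular": [0,0,0.28]},{"delta_pos": [-0.28,-0.04,0],"angular": [0,0,0.32]},{"delta_pos": [-0.315,-0.045,0],"angular": [0,0,0.36]},{"delta_pos": [-0.3425,-0.05,0],"angular": [-0.003,-0.005,0.397]}]'

```text
time: 6.13
position: [0.4579, -0.0931, 0.1642]
tool_rot: [179.6, 0.3, -99.1]
contact_force: [0.0, -1.2, -0.4]
opening: 0.079
```

drive_tool --commands '[{"delta_pos": [0,0,0.03],"angular": [0,0,0]},{"delta_pos": [0,0,0.06],"angular": [0,0,0]},{"delta_pos": [0,0,0.09],"angular": [0,0,0]},{"delta_pos": [0,0,0.1],"angular": [0,0,0]},{"delta_pos": [0,0,0.1],"angular": [0,0,0]}]'

```text
time: 6.55
position: [0.4573, -0.0945, 0.0629]
tool_rot: [179.4, 0.4, -99.1]
contact_force: [-0.6, 0.1, 0.5]
opening: 0.08
```

```bash
python3 plan.py .4596 -.0967 .0155 -99.07
python3 - <<'E'
from h import *
t=grab_frame('top'); cv2.imwrite('pics/sp3.png',cv2.resize(t[140:310,230:430],None,fx=3.2,fy=3.2)[:,:,::-1])
E
```

```text
delta [0.0021, -0.0031, 0.0474] ang [0.0099, 0.0061, -0.0] pos [ 0.4573 -0.0945  0.0629] rot [179.44   0.35 -99.07] op 0.08 t 6.55
```

View pics/sp3.png

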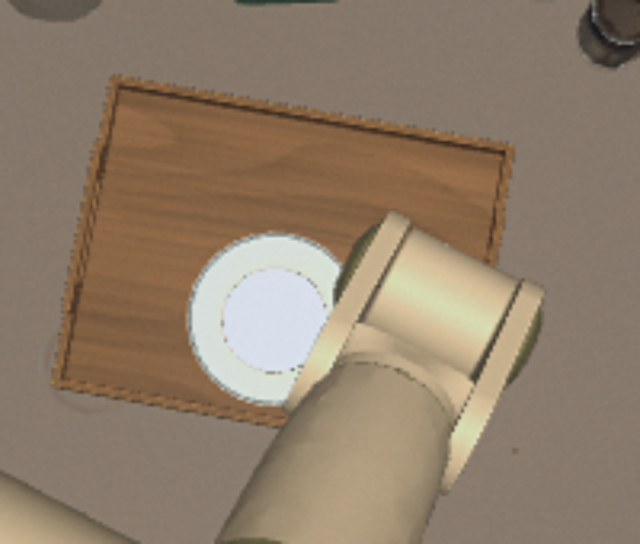

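The wrist is over the strip between plate and right end rim, with the plate undisturbed at crop (275,320). Lowering the spoon.

drive_tool --commands '[{"delta_pos": [0.002,-0.003,0.02],"angular": [0.01,0.006,0]},{"delta_pos": [0.002,-0.003,0.035],"angular": [0.01,0.006,0]},{"delta_pos": [0.002,-0.003,0.042],"angular": [0.01,0.006,0]},{"delta_pos": [0.002,-0.003,0.047],"angular": [0.01,0.006,0]},{"delta_pos": [0.002,-0.003,0.047],"angular": [0.01,0.006,0]},{"delta_pos": [0.002,-0.003,0.047],"angular": [0.01,0.006,0]}]'

```text
time: 7.1
position: [0.4619, -0.0977, 0.0191]
tool_rot: [-179.6, -0.1, -99.1]
contact_force: [-0.3, -0.1, 0.0]
opening: 0.078
```

drive_tool --commands '[{"delta_pos": [0,0,0.002],"angular": [0,0,0]},{"delta_pos": [0,0,0.003],"angular": [0,0,0]},{"delta_pos": [0,0,0.003],"angular": [0,0,0]},{"delta_pos": [0,0,0.003],"angular": [0,0,0]}]'

```text
time: 7.43
position: [0.4616, -0.0976, 0.0155]
tool_rot: [-179.6, -0.1, -99.1]
contact_force: [0.3, -0.1, 0.8]
opening: 0.078
```

drive_tool --commands '[{"delta_pos": [0,0,0],"angular": [0,0,0]},{"delta_pos": [0,0,0],"angular": [0,0,0]},{"delta_pos": [0,0,0],"angular": [0,0,0]},{"delta_pos": [0,0,-0.01],"angular": [0,0,0]},{"delta_pos": [0,0,-0.04],"angular": [0,0,0]},{"delta_pos": [0,0,-0.08],"angular": [0,0,0]},{"delta_pos": [0,0,-0.12],"angular": [0,0,0]},{"delta_pos": [0,0,-0.16],"angular": [0,0,0]},{"delta_pos": [0,0,-0.19],"angular": [0,0,0]},{"delta_pos": [0,0,-0.19],"angular": [0,0,0]}]' --fingers 0.4

```text
time: 8.27
position: [0.4623, -0.0978, 0.2119]
tool_rot: [-179.0, -0.3, -99.1]
contact_force: [-0.3, 0.7, 0.5]
opening: 0.302
```

```bash
python3 plan.py .3968 -.3215 .20 -99.07
```

```text
delta [0.2312, 0.0297, 0.0126] ang [-0.0169, -0.005, 0.0003] pos [ 0.4623 -0.0978  0.2119] rot [-179.03   -0.29  -99.05] op 0.302 t 8.27
```

drive_tool --commands '[{"delta_pos": [0.04,0.005,0],"angular": [-0.017,-0.005,0]},{"delta_pos": [0.08,0.01,0],"angular": [-0.017,-0.005,0]},{"delta_pos": [0.12,0.015,0],"angular": [-0.017,-0.005,0]},{"delta_pos": [0.16,0.02,0],"angular": [-0.017,-0.005,0]},{"delta_pos": [0.2,0.025,0],"angular": [-0.017,-0.005,0]},{"delta_pos": [0.2312,0.0297,0],"angular": [-0.017,-0.005,0]},{"delta_pos": [0.2312,0.0297,0],"angular": [-0.017,-0.005,0]},{"delta_pos": [0.2312,0.0297,0],"angular": [-0.017,-0.005,0]}]' --fingers -1 --grip_force 30

```text
time: 8.93
position: [0.3939, -0.3214, 0.2053]
tool_rot: [179.3, 0.2, -99.2]
contact_force: [1.0, -0.8, 0.2]
opening: 1.0
```

```bash
python3 plan.py .3968 -.3215 .088 -99.07
python3 - <<'E'
from h import *
t=grab_frame('top'); cv2.imwrite('pics/sp4.png',cv2.resize(t[140:310,230:430],None,fx=3.2,fy=3.2)[:,:,::-1])
r=regions_of('top','teaspoon')
for q in r[:2]:
    ys,xs=np.nonzero(q['pixels']); P=np.array([at_z('top',u,v,.013)[:2] for u,v in zip(xs,ys)]); c=P.mean(0)
    d=np.linalg.svd(P-c)[2][0]; a=(P-c)@d; m=c+d*(a.min()+a.max())/2
    from plan import T,Y
    R=np.array([[np.cos(Y),-np.sin(Y)],[np.sin(Y),np.cos(Y)]])
    print(q['confidence'],'tray frame mid',R.T@(m-T),'dir',R.T@d,'len',np.ptp(a),'centroid',R.T@(c-T))
E
```

```text
delta [0.0001, -0.0043, 0.1173] ang [0.0114, 0.0039, -0.0025] pos [ 0.3939 -0.3214  0.2053] rot [179.35   0.22 -99.21] op 1.0 t 8.93
0.52 tray frame mid [-0.04262743 -0.12179968] dir [-0.99995206 -0.00979213] len 0.1348543717683704 centroid [-0.0301242  -0.12167724]
```

View pics/sp4.png

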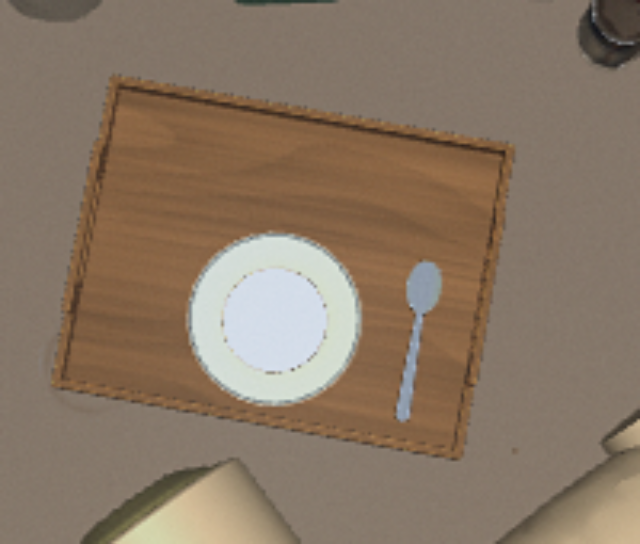

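The spoon lies at crop (425,265)-(403,420), parallel to the rim, bowl away, midway; measured in tray frame (-0.043, -0.122). Now the glass.

drive_tool --commands '[{"delta_pos": [0,-0.004,0.03],"angular": [0.011,0.004,0]},{"delta_pos": [0,-0.004,0.06],"angular": [0.011,0.004,0]},{"delta_pos": [0,-0.004,0.09],"angular": [0.011,0.004,0]},{"delta_pos": [0,-0.004,0.115],"angular": [0.011,0.004,0]},{"delta_pos": [0,-0.004,0.115],"angular": [0.011,0.004,0]},{"delta_pos": [0,-0.004,0.115],"angular": [0.011,0.004,0]}]'

```text
time: 9.53
position: [0.3977, -0.3195, 0.0906]
tool_rot: [179.9, 0.0, -99.0]
contact_force: [-0.5, -0.2, 1.4]
opening: 1.003
```

drive_tool --commands '[{"delta_pos": [0,0,0],"angular": [0,0,0]},{"delta_pos": [0,0,0],"angular": [0,0,0]},{"delta_pos": [0,0,0],"angular": [0,0,0]},{"delta_pos": [0,0,0],"angular": [0,0,0]},{"delta_pos": [0,0,0],"angular": [0,0,0]},{"delta_pos": [0,0,0],"angular": [0,0,0]},{"delta_pos": [0,0,0],"angular": [0,0,0]},{"delta_pos": [0,0,0],"angular": [0,0,0]}]' --fingers 1.0

```text
time: 10.2
position: [0.3983, -0.3213, 0.0926]
tool_rot: [-179.8, -0.2, -99.1]
contact_force: [-0.0, 0.5, 7.5]
opening: 0.75
```

drive_tool --commands '[{"delta_pos": [0,0,-0.015],"angular": [0,0,0]},{"delta_pos": [0,0,-0.04],"angular": [0,0,0]},{"delta_pos": [0,0,-0.07],"angular": [0,0,0]},{"delta_pos": [0,0,-0.1],"angular": [0,0,0]},{"delta_pos": [0,0,-0.12],"angular": [0,0,0]},{"delta_pos": [0,0,-0.12],"angular": [0,0,0]},{"delta_pos": [0,0,-0.12],"angular": [0,0,0]}]'

```text
time: 10.78
position: [0.3975, -0.3206, 0.2112]
tool_rot: [-179.9, -0.1, -99.1]
contact_force: [-0.1, 0.2, -3.2]
opening: 0.756
```

```bash
python3 plan.py .5889 -.1173 .205 -99.07
```

```text
delta [-0.2309, -0.157, 0.006] ang [-0.0016, -0.0021, 0.0002] pos [ 0.3975 -0.3206  0.2112] rot [-1.7991e+02 -1.2000e-01 -9.9060e+01] op 0.756 t 10.78
```

drive_tool --commands '[{"delta_pos": [-0.015,-0.01,0],"angular": [0,0,0]},{"delta_pos": [-0.045,-0.03,0],"angular": [0,0,0]},{"delta_pos": [-0.075,-0.05,0],"angular": [0,0,0]},{"delta_pos": [-0.105,-0.07,0],"angular": [0,0,0]},{"delta_pos": [-0.135,-0.09,0],"angular": [0,0,0]},{"delta_pos": [-0.165,-0.112,0],"angular": [0,0,0]},{"delta_pos": [-0.195,-0.134,0],"angular": [0,0,0]},{"delta_pos": [-0.22,-0.15,0],"angular": [0,0,0]},{"delta_pos": [-0.231,-0.157,0],"angular": [0,0,0]},{"delta_pos": [-0.231,-0.157,0],"angular": [0,0,0]}]'

```text
time: 11.62
position: [0.5894, -0.1148, 0.2083]
tool_rot: [179.9, 0.0, -98.9]
contact_force: [-0.7, 0.2, -1.9]
opening: 0.76
```

drive_tool --commands '[{"delta_pos": [0,0,0.02],"angular": [0,0,0]},{"delta_pos": [0,0,0.05],"angular": [0,0,0]},{"delta_pos": [0,0,0.075],"angular": [0,0,0]},{"delta_pos": [0,0,0.09],"angular": [0,0,0]},{"delta_pos": [0,0,0.09],"angular": [0,0,0]},{"delta_pos": [0,0,0.09],"angular": [0,0,0]}]'

```text
time: 12.12
position: [0.588, -0.1179, 0.1197]
tool_rot: [179.9, -0.0, -99.1]
contact_force: [0.6, 0.2, -1.1]
opening: 0.756
```

```bash
python3 plan.py .5889 -.1173 .101 -99.07
```

```text
delta [-0.0008, -0.0009, 0.0187] ang [0.0019, -0.0005, -0.0008] pos [ 0.588  -0.1179  0.1197] rot [ 1.7989e+02 -3.0000e-02 -9.9120e+01] op 0.756 t 12.12
```

drive_tool --commands '[{"delta_pos": [-0.001,-0.001,0.009],"angular": [0,0,0]},{"delta_pos": [-0.001,-0.001,0.014],"angular": [0,0,0]},{"delta_pos": [-0.001,-0.001,0.018],"angular": [0,0,0]},{"delta_pos": [-0.001,-0.001,0.018],"angular": [0,0,0]},{"delta_pos": [-0.001,-0.001,0.018],"angular": [0,0,0]}]'

```text
time: 12.53
position: [0.59, -0.1165, 0.1024]
tool_rot: [-180.0, -0.0, -99.1]
contact_force: [-0.3, 0.6, -2.4]
opening: 0.751
```

Still 2–3 N hanging, so the glass is just off the floor. I'll feel for it.

drive_tool --commands '[{"delta_pos": [0,0,0.001],"angular": [0,0,0]},{"delta_pos": [0,0,0.002],"angular": [0,0,0]},{"delta_pos": [0,0,0.003],"angular": [0,0,0]},{"delta_pos": [0,0,0.003],"angular": [0,0,0]},{"delta_pos": [0,0,0.003],"angular": [0,0,0]}]'

```text
time: 12.95
position: [0.5906, -0.1167, 0.1007]
tool_rot: [-179.9, -0.1, -99.1]
contact_force: [-0.4, 0.9, 5.7]
opening: 0.751
```

Contact. Release and rise, then go to the jar.

drive_tool --commands '[{"delta_pos": [0,0,0],"angular": [0,0,0]},{"delta_pos": [0,0,0],"angular": [0,0,0]},{"delta_pos": [0,0,0],"angular": [0,0,0]},{"delta_pos": [0,0,-0.01],"angular": [0,0,0]},{"delta_pos": [0,0,-0.03],"angular": [0,0,0]},{"delta_pos": [0,0,-0.06],"angular": [0,0,0]},{"delta_pos": [0,0,-0.09],"angular": [0,0,0]},{"delta_pos": [0,0,-0.12],"angular": [0,0,0]},{"delta_pos": [0,0,-0.13],"angular": [0,0,0]},{"delta_pos": [0,0,-0.13],"angular": [0,0,0]}]' --fingers -1

```text
time: 13.78
position: [0.5908, -0.1167, 0.2328]
tool_rot: [-179.7, -0.1, -99.1]
contact_force: [-0.4, 0.3, -0.6]
opening: 1.0
```

```bash
python3 plan.py .5612 .3212 .20 -99.07
```

```text
delta [-0.4278, 0.0984, 0.0313] ang [-0.0059, -0.0021, 0.0002] pos [ 0.5908 -0.1167  0.2328] rot [-1.7966e+02 -1.2000e-01 -9.9060e+01] op 1.0 t 13.78
```

drive_tool --commands '[{"delta_pos": [-0.428,0.098,0],"angular": [-0.006,-0.002,0]},{"delta_pos": [-0.428,0.098,0],"angular": [-0.006,-0.002,0]},{"delta_pos": [-0.428,0.098,0],"angular": [-0.006,-0.002,0]},{"delta_pos": [-0.428,0.098,0],"angular": [-0.006,-0.002,0]},{"delta_pos": [-0.428,0.098,0],"angular": [-0.006,-0.002,0]},{"delta_pos": [-0.428,0.098,0],"angular": [-0.006,-0.002,0]},{"delta_pos": [-0.428,0.098,0],"angular": [-0.006,-0.002,0]},{"delta_pos": [-0.428,0.098,0],"angular": [-0.006,-0.002,0]},{"delta_pos": [-0.428,0.098,0],"angular": [-0.006,-0.002,0]},{"delta_pos": [-0.428,0.098,0],"angular": [-0.006,-0.002,0]}]'

```text
time: 14.62
position: [0.5611, 0.3013, 0.2274]
tool_rot: [179.5, 0.0, -99.1]
contact_force: [1.3, 0.5, 0.4]
opening: 1.001
```

```bash
python3 plan.py .5612 .3212 .073 -99.07;python3 - <<'E'
from h import *; import fit
from plan import T,Y
R=np.array([[np.cos(Y),-np.sin(Y)],[np.sin(Y),np.cos(Y)]])
t=grab_frame('top')
a=[q for q in regions_of('top','tumbler')]
for q in a[:1]:
    x,f=fit.fit('top',q['pixels'],fit.ob['tumbler'][0],(.59,-.117),None,.008); print('tumbler tray',R.T@(x-T),f)
s=grab_frame('scene')
cv2.imwrite('pics/v5.png',np.hstack([cv2.resize(t[140:310,220:430],None,fx=1.9,fy=1.9),cv2.resize(s[190:360,150:360],None,fx=1.9,fy=1.9)])[:,:,::-1])
E
```

```text
delta [-0.0197, 0.0018, 0.1544] ang [0.0082, 0.0001, 0.0001] pos [0.5611 0.3013 0.2274] rot [ 1.7953e+02  1.0000e-02 -9.9060e+01] op 1.001 t 14.62
tumbler tray [ 0.08163493 -0.12218512] 0.051503878086805344
```

View pics/v5.png

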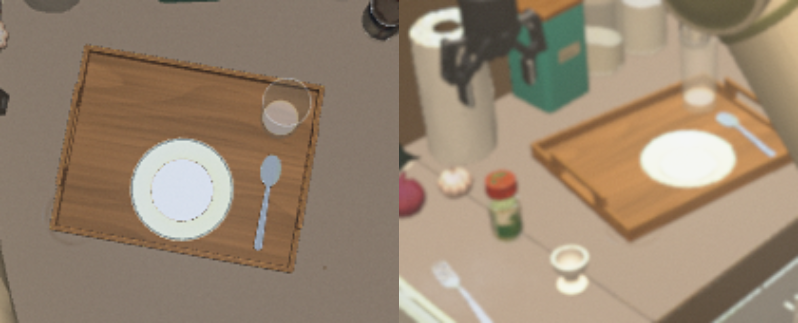

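The glass stands upright in the far right corner (tray frame 0.082, -0.122) and the spoon is in place. Jar next.

drive_tool --commands '[{"delta_pos": [-0.02,0.002,0.01],"angular": [0.008,0,0]},{"delta_pos": [-0.02,0.002,0.04],"angular": [0.008,0,0]},{"delta_pos": [-0.02,0.002,0.07],"angular": [0.008,0,0]},{"delta_pos": [-0.02,0.002,0.1],"angular": [0.008,0,0]},{"delta_pos": [-0.02,0.002,0.13],"angular": [0.008,0,0]},{"delta_pos": [-0.02,0.002,0.15],"angular": [0.008,0,0]},{"delta_pos": [-0.02,0.002,0.15],"angular": [0.008,0,0]},{"delta_pos": [-0.02,0.002,0.15],"angular": [0.008,0,0]}]'

```text
time: 15.43
position: [0.5622, 0.3187, 0.0783]
tool_rot: [-180.0, 0.0, -99.1]
contact_force: [0.8, 0.4, 0.7]
opening: 1.001
```

drive_tool --commands '[{"delta_pos": [0,0,0],"angular": [0,0,0]},{"delta_pos": [0,0,0],"angular": [0,0,0]},{"delta_pos": [0,0,0],"angular": [0,0,0]},{"delta_pos": [0,0,0],"angular": [0,0,0]},{"delta_pos": [0,0,0],"angular": [0,0,0]},{"delta_pos": [0,0,0],"angular": [0,0,0]},{"delta_pos": [0,0,0],"angular": [0,0,0]},{"delta_pos": [0,0,0],"angular": [0,0,0]},{"delta_pos": [0,0,0],"angular": [0,0,0]}]' --fingers 1.0

```text
time: 16.18
position: [0.5631, 0.3199, 0.0804]
tool_rot: [-179.8, 0.1, -99.1]
contact_force: [-0.1, -0.2, 7.0]
opening: 0.51
```

drive_tool --commands '[{"delta_pos": [0,0,-0.015],"angular": [0,0,0]},{"delta_pos": [0,0,-0.04],"angular": [0,0,0]},{"delta_pos": [0,0,-0.07],"angular": [0,0,0]},{"delta_pos": [0,0,-0.1],"angular": [0,0,0]},{"delta_pos": [0,0,-0.12],"angular": [0,0,0]},{"delta_pos": [0,0,-0.12],"angular": [0,0,0]},{"delta_pos": [0,0,-0.12],"angular": [0,0,0]}]'

```text
time: 16.77
position: [0.5623, 0.3198, 0.1997]
tool_rot: [-179.8, 0.1, -99.1]
contact_force: [0.5, -0.7, -1.7]
opening: 0.511
```

```bash
python3 plan.py .633 .1272 .195 -99.07
```

```text
delta [0.179, -0.1002, 0.0046] ang [-0.0034, 0.002, 0.0002] pos [0.5623 0.3198 0.1997] rot [-1.798e+02  1.200e-01 -9.906e+01] op 0.511 t 16.77
```

drive_tool --commands '[{"delta_pos": [0.02,-0.011,0],"angular": [0,0,0]},{"delta_pos": [0.05,-0.028,0],"angular": [0,0,0]},{"delta_pos": [0.08,-0.045,0],"angular": [0,0,0]},{"delta_pos": [0.11,-0.062,0],"angular": [0,0,0]},{"delta_pos": [0.14,-0.078,0],"angular": [0,0,0]},{"delta_pos": [0.165,-0.092,0],"angular": [0,0,0]},{"delta_pos": [0.179,-0.1,0],"angular": [0,0,0]},{"delta_pos": [0.179,-0.1,0],"angular": [0,0,0]},{"delta_pos": [0.179,-0.1,0],"angular": [0,0,0]}]'

```text
time: 17.52
position: [0.6324, 0.1273, 0.1978]
tool_rot: [180.0, 0.1, -99.1]
contact_force: [0.5, 0.3, -0.4]
opening: 0.511
```

drive_tool --commands '[{"delta_pos": [0,0,0.02],"angular": [0,0,0]},{"delta_pos": [0,0,0.05],"angular": [0,0,0]},{"delta_pos": [0,0,0.08],"angular": [0,0,0]},{"delta_pos": [0,0,0.098],"angular": [0,0,0]},{"delta_pos": [0,0,0.105],"angular": [0,0,0]},{"delta_pos": [0,0,0.105],"angular": [0,0,0]},{"delta_pos": [0,0,0.105],"angular": [0,0,0]}]'

```text
time: 18.1
position: [0.6331, 0.1282, 0.0949]
tool_rot: [-179.8, 0.1, -99.0]
contact_force: [-0.5, -1.3, -0.7]
opening: 0.509
```

```bash
python3 plan.py .633 .1272 .0875 -99.07
```

```text
delta [0.0011, -0.0, 0.0074] ang [-0.0031, 0.0016, 0.0013] pos [0.6331 0.1282 0.0949] rot [-1.7982e+02  9.0000e-02 -9.9000e+01] op 0.509 t 18.1
```

drive_tool --commands '[{"delta_pos": [0.001,0,0.003],"angular": [0,0,0]},{"delta_pos": [0.001,0,0.006],"angular": [0,0,0]},{"delta_pos": [0.001,0,0.008],"angular": [0,0,0]},{"delta_pos": [0.001,0,0.009],"angular": [0,0,0]},{"delta_pos": [0.001,0,0.009],"angular": [0,0,0]}]'

```text
time: 18.52
position: [0.6343, 0.1263, 0.0885]
tool_rot: [-179.6, 0.1, -99.1]
contact_force: [-2.3, -0.5, 14.9]
opening: 0.512
```

drive_tool --commands '[{"delta_pos": [0,0,-0.001],"angular": [0,0,0]},{"delta_pos": [0,0,-0.001],"angular": [0,0,0]}]'

```text
time: 18.68
position: [0.6339, 0.1263, 0.0885]
tool_rot: [-179.7, 0.1, -99.1]
contact_force: [-1.4, 0.3, 9.5]
opening: 0.508
```

drive_tool --commands '[{"delta_pos": [0,0,0],"angular": [0,0,0]},{"delta_pos": [0,0,0],"angular": [0,0,0]},{"delta_pos": [0,0,0],"angular": [0,0,0]},{"delta_pos": [0,0,0],"angular": [0,0,0]},{"delta_pos": [0,0,-0.02],"angular": [0,0,0]},{"delta_pos": [0,0,-0.05],"angular": [0,0,0]},{"delta_pos": [0,0,-0.08],"angular": [0,0,0]},{"delta_pos": [0,0,-0.1],"angular": [0,0,0]},{"delta_pos": [0,0,-0.1],"angular": [0,0,0]}]' --fingers -1

```text
time: 19.43
position: [0.6342, 0.1262, 0.191]
tool_rot: [-179.4, 0.2, -99.1]
contact_force: [0.7, -0.3, 1.2]
opening: 1.004
```

```bash
python3 plan.py .416 .325 .15 -99.07
```

```text
delta [-0.1618, 0.2472, 0.039] ang [-0.01, 0.0027, 0.0001] pos [0.6342 0.1262 0.191 ] rot [-1.7943e+02  1.5000e-01 -9.9060e+01] op 1.004 t 19.43
```

drive_tool --commands '[{"delta_pos": [-0.022,0.033,0],"angular": [-0.01,0.003,0]},{"delta_pos": [-0.044,0.066,0],"angular": [-0.01,0.003,0]},{"delta_pos": [-0.066,0.099,0],"angular": [-0.01,0.003,0]},{"delta_pos": [-0.088,0.132,0],"angular": [-0.01,0.003,0]},{"delta_pos": [-0.11,0.165,0.01],"angular": [-0.01,0.003,0]},{"delta_pos": [-0.132,0.2,0.02],"angular": [-0.01,0.003,0]},{"delta_pos": [-0.152,0.23,0.03],"angular": [-0.01,0.003,0]},{"delta_pos": [-0.162,0.247,0.039],"angular": [-0.01,0.003,0]},{"delta_pos": [-0.162,0.247,0.039],"angular": [-0.01,0.003,0]},{"delta_pos": [-0.162,0.247,0.039],"angular": [-0.01,0.003,0]}]'

```text
time: 20.27
position: [0.4136, 0.3254, 0.1461]
tool_rot: [179.5, -0.1, -99.0]
contact_force: [0.7, -0.4, -0.1]
opening: 1.005
```

```bash
python3 plan.py .4155 .3245 .026 -99.07;python3 - <<'E'
from h import *; import fit
from plan import T,Y
R=np.array([[np.cos(Y),-np.sin(Y)],[np.sin(Y),np.cos(Y)]])
t=grab_frame('top')
for n,x0,z in (('spice_jar',(.634,.126),.008),('plate',(.482,.0233),.008)):
    q=regions_of('top',n)
    if q: x,f=fit.fit('top',q[0]['pixels'],fit.ob[n][0],x0,None,z); print(n,'tray',R.T@(x-T),x,f)
s=grab_frame('scene')
cv2.imwrite('pics/v6.png',np.hstack([cv2.resize(t[140:310,190:400],None,fx=1.9,fy=1.9),cv2.resize(s[200:370,150:360],None,fx=1.9,fy=1.9)])[:,:,::-1])
E
```

```text
delta [0.0002, -0.0031, 0.1201] ang [0.0089, -0.0026, 0.0019] pos [0.4136 0.3254 0.1461] rot [ 1.7949e+02 -1.5000e-01 -9.8960e+01] op 1.005 t 20.27
spice_jar tray [0.08470786 0.12595566] [0.63170434 0.12742747] 0.09313058108091354
plate tray [-0.04729289 -0.00023225] [0.48146182 0.02362589] 0.0342000313103199
```

View pics/v6.png

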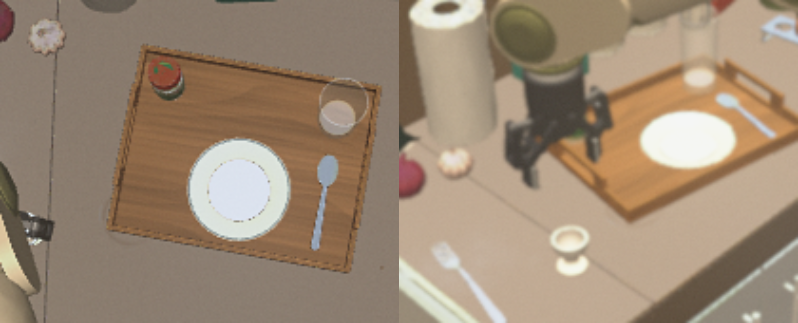

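Jar upright in the far left corner (tray frame 0.085, 0.126). Plate unmoved at (-0.047, 0). Now the cup.

drive_tool --commands '[{"delta_pos": [0,-0.003,0.03],"angular": [0.009,-0.003,0]},{"delta_pos": [0,-0.003,0.06],"angular": [0.009,-0.003,0]},{"delta_pos": [0,-0.003,0.09],"angular": [0.009,-0.003,0]},{"delta_pos": [0,-0.003,0.11],"angular": [0.009,-0.003,0]},{"delta_pos": [0,-0.003,0.12],"angular": [0.009,-0.003,0]},{"delta_pos": [0,-0.003,0.12],"angular": [0.009,-0.003,0]},{"delta_pos": [0,-0.003,0.12],"angular": [0.009,-0.003,0]}]'

```text
time: 21.05
position: [0.4171, 0.3245, 0.0274]
tool_rot: [-179.9, 0.1, -99.1]
contact_force: [0.5, -0.9, 0.8]
opening: 0.998
```

drive_tool --commands '[{"delta_pos": [0,0,0],"angular": [0,0,0]},{"delta_pos": [0,0,0],"angular": [0,0,0]},{"delta_pos": [0,0,0],"angular": [0,0,0]},{"delta_pos": [0,0,0],"angular": [0,0,0]},{"delta_pos": [0,0,0],"angular": [0,0,0]},{"delta_pos": [0,0,0],"angular": [0,0,0]},{"delta_pos": [0,0,0],"angular": [0,0,0]},{"delta_pos": [0,0,0],"angular": [0,0,0]},{"delta_pos": [0,0,0],"angular": [0,0,0]}]' --fingers 1.0

```text
time: 21.8
position: [0.4169, 0.3251, 0.0282]
tool_rot: [-179.8, 0.2, -99.1]
contact_force: [-1.6, 0.1, 8.9]
opening: 0.556
```

drive_tool --commands '[{"delta_pos": [0,0,-0.015],"angular": [0,0,0]},{"delta_pos": [0,0,-0.04],"angular": [0,0,0]},{"delta_pos": [0,0,-0.07],"angular": [0,0,0]},{"delta_pos": [0,0,-0.1],"angular": [0,0,0]},{"delta_pos": [0,0,-0.12],"angular": [0,0,0]},{"delta_pos": [0,0,-0.12],"angular": [0,0,0]},{"delta_pos": [0,0,-0.12],"angular": [0,0,0]}]'

```text
time: 22.38
position: [0.4163, 0.3246, 0.1474]
tool_rot: [-179.8, 0.1, -99.1]
contact_force: [-0.4, -0.2, -0.8]
opening: 0.554
```

```bash
python3 plan.py .482 .0234 .14 -99.07
python3 - <<'E'
from h import *
s=grab_frame('scene'); cv2.imwrite('pics/v7.png',cv2.resize(s[230:360,180:340],None,fx=3,fy=3)[:,:,::-1])
E
```

```text
delta [0.2871, -0.1123, 0.007] ang [-0.0027, 0.0024, 0.0002] pos [0.4163 0.3246 0.1474] rot [-1.7985e+02  1.3000e-01 -9.9060e+01] op 0.554 t 22.38
```

View pics/v7.png

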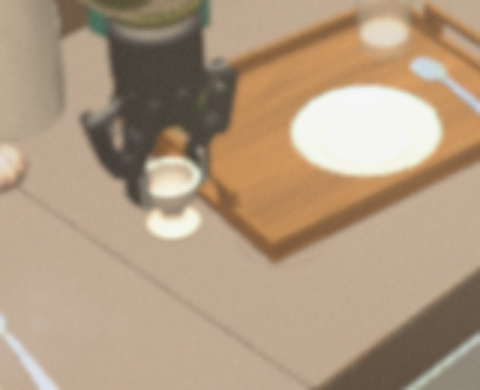

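Cup held upright, at crop (172,195).

drive_tool --commands '[{"delta_pos": [0.02,-0.008,0],"angular": [0,0,0]},{"delta_pos": [0.055,-0.022,0],"angular": [0,0,0]},{"delta_pos": [0.09,-0.036,0],"angular": [0,0,0]},{"delta_pos": [0.125,-0.05,0],"angular": [0,0,0]},{"delta_pos": [0.16,-0.064,0],"angular": [0,0,0]},{"delta_pos": [0.195,-0.078,0],"angular": [0,0,0]},{"delta_pos": [0.23,-0.092,0],"angular": [0,0,0]},{"delta_pos": [0.265,-0.104,0],"angular": [0,0,0]},{"delta_pos": [0.287,-0.112,0],"angular": [0,0,0]},{"delta_pos": [0.287,-0.112,0],"angular": [0,0,0]}]'

```text
time: 23.27
position: [0.4816, 0.0197, 0.1449]
tool_rot: [179.9, 0.0, -99.3]
contact_force: [-0.7, 0.0, -0.7]
opening: 0.555
```

drive_tool --commands '[{"delta_pos": [0,0,0.02],"angular": [0,0,0]},{"delta_pos": [0,0,0.05],"angular": [0,0,0]},{"delta_pos": [0,0,0.08],"angular": [0,0,0]},{"delta_pos": [0,0,0.095],"angular": [0,0,0]},{"delta_pos": [0,0,0.098],"angular": [0,0,0]},{"delta_pos": [0,0,0.098],"angular": [0,0,0]},{"delta_pos": [0,0,0.098],"angular": [0,0,0]}]'

```text
time: 23.85
position: [0.4818, 0.0237, 0.0488]
tool_rot: [-179.9, 0.1, -99.0]
contact_force: [0.7, 0.3, -0.3]
opening: 0.554
```

```bash
python3 plan.py .482 .0234 .041 -99.07
```

```text
delta [0.0003, -0.0002, 0.0078] ang [-0.0014, 0.0013, 0.0005] pos [0.4818 0.0237 0.0488] rot [-1.7992e+02  7.0000e-02 -9.9040e+01] op 0.554 t 23.85
```

drive_tool --commands '[{"delta_pos": [0,0,0.003],"angular": [0,0,0]},{"delta_pos": [0,0,0.005],"angular": [0,0,0]},{"delta_pos": [0,0,0.007],"angular": [0,0,0]},{"delta_pos": [0,0,0.007],"angular": [0,0,0]},{"delta_pos": [0,0,0.007],"angular": [0,0,0]}]'

```text
time: 24.27
position: [0.4817, 0.0235, 0.0416]
tool_rot: [-179.9, 0.1, -99.1]
contact_force: [0.6, -0.1, -1.2]
opening: 0.55
```

drive_tool --commands '[{"delta_pos": [0,0,0.0005],"angular": [0,0,0]},{"delta_pos": [0,0,0.001],"angular": [0,0,0]},{"delta_pos": [0,0,0.001],"angular": [0,0,0]},{"delta_pos": [0,0,0.001],"angular": [0,0,0]}]'

```text
time: 24.6
position: [0.482, 0.0235, 0.0413]
tool_rot: [-179.9, 0.1, -99.1]
contact_force: [-2.8, 1.1, 8.5]
opening: 0.552
```

drive_tool --commands '[{"delta_pos": [0,0,0],"angular": [0,0,0]},{"delta_pos": [0,0,0],"angular": [0,0,0]},{"delta_pos": [0,0,0],"angular": [0,0,0]},{"delta_pos": [0,0,0],"angular": [0,0,0]},{"delta_pos": [0,0,-0.02],"angular": [0,0,0]},{"delta_pos": [0,0,-0.05],"angular": [0,0,0]},{"delta_pos": [0,0,-0.085],"angular": [0,0,0]},{"delta_pos": [0,0,-0.125],"angular": [0,0,0]},{"delta_pos": [0,0,-0.16],"angular": [0,0,0]},{"delta_pos": [0,0,-0.16],"angular": [0,0,0]}]' --fingers -1

```text
time: 25.43
position: [0.4839, 0.0229, 0.2069]
tool_rot: [-179.3, 0.0, -99.1]
contact_force: [0.0, 0.9, -0.1]
opening: 1.0
```

```bash
python3 plan.py .537 -.344 .15 -99.07
```

```text
delta [0.354, -0.1094, 0.058] ang [-0.0126, 0.0009, 0.0002] pos [0.4839 0.0229 0.2069] rot [-1.7928e+02  5.0000e-02 -9.9060e+01] op 1.0 t 25.43
```

drive_tool --commands '[{"delta_pos": [0.038,-0.012,0],"angular": [-0.012,0,0]},{"delta_pos": [0.076,-0.024,0],"angular": [-0.012,0,0]},{"delta_pos": [0.114,-0.036,0],"angular": [-0.012,0,0]},{"delta_pos": [0.152,-0.048,0],"angular": [-0.012,0,0]},{"delta_pos": [0.19,-0.06,0],"angular": [-0.012,0,0]},{"delta_pos": [0.228,-0.072,0],"angular": [-0.012,0,0]},{"delta_pos": [0.266,-0.084,0],"angular": [-0.012,0,0]},{"delta_pos": [0.304,-0.096,0.02],"angular": [-0.012,0,0]},{"delta_pos": [0.335,-0.104,0.035],"angular": [-0.012,0,0]},{"delta_pos": [0.354,-0.109,0.05],"angular": [-0.012,0,0]}]'

```text
time: 26.27
position: [0.5328, -0.3468, 0.1482]
tool_rot: [179.3, 0.1, -99.2]
contact_force: [0.1, -0.2, -0.3]
opening: 0.999
```

```bash
python3 - <<'E'
from h import *; import fit
t=grab_frame('top')
q=regions_of('top','egg_cup')
if q: print('cup',fit.fit('top',q[0]['pixels'],fit.ob['egg_cup'][0],(.482,.0235),None,.013))
q=regions_of('top','plate')
if q: print('plate',fit.fit('top',q[0]['pixels'],fit.ob['plate'][0],(.482,.0235),None,.008))
from scipy.ndimage import center_of_mass
s=grab_frame('scene')
cv2.imwrite('pics/v8.png',np.hstack([cv2.resize(t[140:310,250:460],None,fx=1.9,fy=1.9),cv2.resize(s[190:360,230:440],None,fx=1.9,fy=1.9)])[:,:,::-1])
E
python3 plan.py .537 -.344 .038 -99.07
```

```text
cup (array([0.48407487, 0.02711048]), np.float64(0.6211830377578735))
plate (array([0.48374753, 0.0230364 ]), np.float64(0.8609268069267273))
delta [0.0004, -0.0052, 0.1114] ang [0.0119, 0.0022, -0.0004] pos [ 0.5332 -0.3432  0.1495] rot [ 1.7932e+02  1.2000e-01 -9.9100e+01] op 0.999 t 26.47
```

View pics/v8.png

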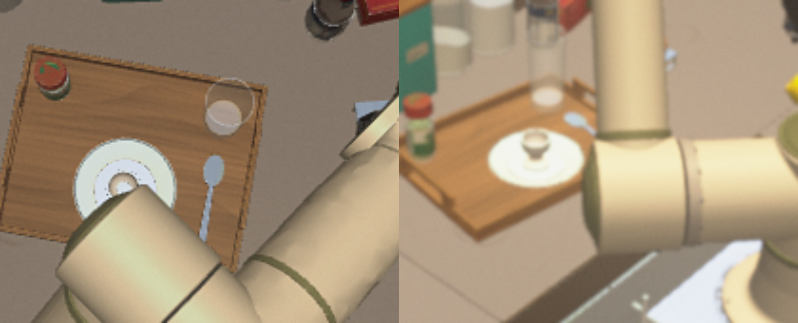

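Cup stands on the plate's middle (crop (124,187)). The arm half hides it, so those fits don't count. Now the egg.

drive_tool --commands '[{"delta_pos": [0,-0.004,0.02],"angular": [0.011,0.002,0]},{"delta_pos": [0,-0.004,0.04],"angular": [0.011,0.002,0]},{"delta_pos": [0,-0.004,0.06],"angular": [0.011,0.002,0]},{"delta_pos": [0,-0.004,0.08],"angular": [0.011,0.002,0]},{"delta_pos": [0,-0.004,0.1],"angular": [0.011,0.002,0]},{"delta_pos": [0,-0.004,0.11],"angular": [0.011,0.002,0]},{"delta_pos": [0,-0.004,0.11],"angular": [0.011,0.002,0]},{"delta_pos": [0,-0.004,0.11],"angular": [0.011,0.002,0]}]'

```text
time: 27.13
position: [0.5367, -0.3434, 0.0411]
tool_rot: [-179.9, -0.1, -99.0]
contact_force: [0.3, -0.6, -0.0]
opening: 0.997
```

```bash
python3 plan.py .537 -.344 .038 -99.07
```

```text
delta [0.0006, -0.0004, 0.0031] ang [-0.001, -0.0013, 0.0008] pos [ 0.5367 -0.3434  0.0411] rot [-1.7994e+02 -7.0000e-02 -9.9020e+01] op 0.997 t 27.13
```

drive_tool --commands '[{"delta_pos": [0,0,0.002],"angular": [0,0,0]},{"delta_pos": [0,0,0.004],"angular": [0,0,0]},{"delta_pos": [0,0,0.004],"angular": [0,0,0]}]'

```text
time: 27.38
position: [0.5363, -0.3438, 0.0367]
tool_rot: [-179.9, -0.1, -99.1]
contact_force: [0.4, 0.4, 1.0]
opening: 0.999
```

drive_tool --commands '[{"delta_pos": [0,0,0],"angular": [0,0,0]},{"delta_pos": [0,0,0],"angular": [0,0,0]},{"delta_pos": [0,0,0],"angular": [0,0,0]},{"delta_pos": [0,0,0],"angular": [0,0,0]},{"delta_pos": [0,0,0],"angular": [0,0,0]},{"delta_pos": [0,0,0],"angular": [0,0,0]},{"delta_pos": [0,0,0],"angular": [0,0,0]},{"delta_pos": [0,0,0],"angular": [0,0,0]},{"delta_pos": [0,0,0],"angular": [0,0,0]}]' --fingers 1.0 --grip_force 25

```text
time: 28.13
position: [0.5362, -0.3444, 0.0365]
tool_rot: [-179.9, -0.1, -99.1]
contact_force: [-2.7, -5.4, 3.9]
opening: 0.493
```

drive_tool --commands '[{"delta_pos": [0,0,-0.005],"angular": [0,0,0]},{"delta_pos": [0,0,-0.012],"angular": [0,0,0]},{"delta_pos": [0,0,-0.02],"angular": [0,0,0]},{"delta_pos": [0,0,-0.02],"angular": [0,0,0]},{"delta_pos": [0,0,-0.02],"angular": [0,0,0]}]'

```text
time: 28.55
position: [0.5364, -0.3435, 0.0566]
tool_rot: [-179.9, -0.1, -99.1]
contact_force: [-0.4, 0.5, -0.5]
opening: 0.499
```

```bash
python3 plan.py .482 .0234 .17 -99.07
python3 - <<'E'
from h import *
t=grab_frame('top');s=grab_frame('scene')
cv2.imwrite('pics/v9.png',np.hstack([cv2.resize(t[180:280,390:520],None,fx=3,fy=3),cv2.resize(s[170:270,300:430],None,fx=3,fy=3)])[:,:,::-1])
E
```

```text
delta [-0.3537, 0.1114, -0.1138] ang [-0.0009, -0.0009, 0.0003] pos [ 0.5364 -0.3435  0.0566] rot [-1.7995e+02 -5.0000e-02 -9.9050e+01] op 0.499 t 28.55
```

View pics/v9.png

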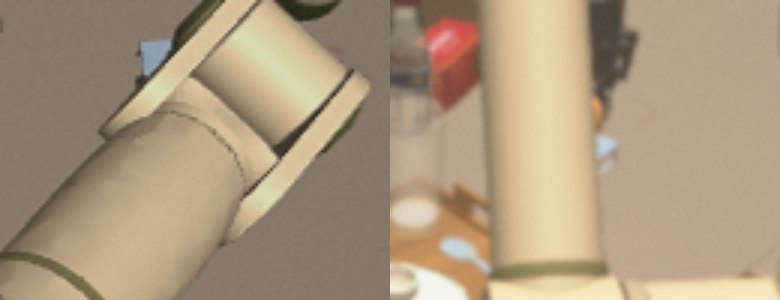

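The egg is up in the jaws (orange at crop (598,112)). Lift, then carry it over.

drive_tool --commands '[{"delta_pos": [0,0,-0.02],"angular": [0,0,0]},{"delta_pos": [0,0,-0.05],"angular": [0,0,0]},{"delta_pos": [0,0,-0.08],"angular": [0,0,0]},{"delta_pos": [0,0,-0.105],"angular": [0,0,0]},{"delta_pos": [0,0,-0.12],"angular": [0,0,0]},{"delta_pos": [0,0,-0.12],"angular": [0,0,0]}]'

```text
time: 29.15
position: [0.5371, -0.3443, 0.1795]
tool_rot: [-179.7, -0.2, -99.1]
contact_force: [0.6, 0.3, -0.3]
opening: 0.5
```

drive_tool --commands '[{"delta_pos": [-0.02,0.006,0],"angular": [0,0,0]},{"delta_pos": [-0.056,0.018,0],"angular": [0,0,0]},{"delta_pos": [-0.092,0.029,0],"angular": [0,0,0]},{"delta_pos": [-0.128,0.04,0],"angular": [0,0,0]},{"delta_pos": [-0.164,0.052,0],"angular": [0,0,0]},{"delta_pos": [-0.2,0.063,0],"angular": [0,0,0]},{"delta_pos": [-0.236,0.074,0],"angular": [0,0,0]},{"delta_pos": [-0.272,0.086,0],"angular": [0,0,0]},{"delta_pos": [-0.308,0.097,0],"angular": [0,0,0]},{"delta_pos": [-0.335,0.105,0],"angular": [0,0,0]}]'

```text
time: 29.98
position: [0.4837, 0.0064, 0.1744]
tool_rot: [179.9, -0.0, -99.0]
contact_force: [0.0, -0.5, -0.4]
opening: 0.497
```

```bash
python3 plan.py .482 .0234 .09 -99.07
python3 - <<'E'
from h import *
s=grab_frame('scene')
cv2.imwrite('pics/v10.png',cv2.resize(s[190:330,220:380],None,fx=3.5,fy=3.5)[:,:,::-1])
E
```

```text
delta [-0.0165, 0.0042, 0.0844] ang [0.0025, -0.0001, 0.0009] pos [0.4837 0.0064 0.1744] rot [ 1.7986e+02 -1.0000e-02 -9.9020e+01] op 0.497 t 29.98
```

View pics/v10.png

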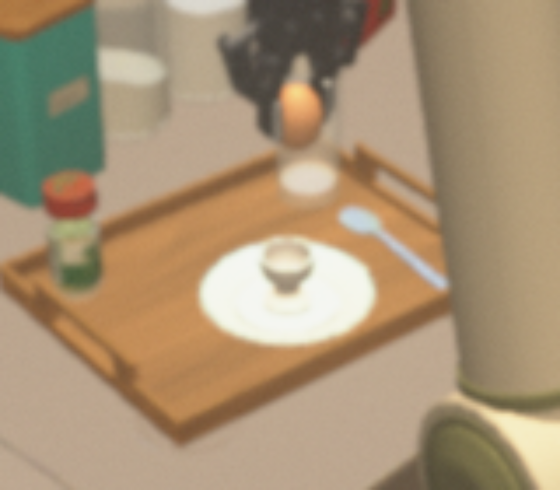

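Run:
```python
from h import *
print('cup pred',proj('scene',(.482,.0235,.063)),'meas 302,262','egg pred',proj('scene',(.4837,.0064,.1744+.0125)),'meas 305.7,222.6')
print('sens',proj('scene',(.492,.0235,.063)),proj('scene',(.482,.0335,.063)))
for t in('egg','egg_cup'):
    q=regions_of('scene',t)
    if q: print(t,q[0]['box'],q[0]['confidence'])
```

```text
cup pred [300.61619737 261.59821804] meas 302,262 egg pred [303.78078469 222.97644854] meas 305.7,222.6
sens [298.15995136 260.29204599] [298.26260829 263.03268346]
egg [308.7, 222.6, 13.2, 20.1] 0.58
egg_cup [301.0, 268.0, 14.6, 20.3] 0.85
```

drive_tool --commands '[{"delta_pos": [-0.0165,0.004,0.01],"angular": [0.002,0,0]},{"delta_pos": [-0.0165,0.004,0.04],"angular": [0.002,0,0]},{"delta_pos": [-0.0165,0.004,0.065],"angular": [0.002,0,0]},{"delta_pos": [-0.0165,0.004,0.08],"angular": [0.002,0,0]},{"delta_pos": [-0.0165,0.004,0.08],"angular": [0.002,0,0]},{"delta_pos": [-0.0165,0.004,0.08],"angular": [0.002,0,0]}]'

```text
time: 30.63
position: [0.4836, 0.0199, 0.0952]
tool_rot: [-180.0, -0.0, -99.1]
contact_force: [0.7, -0.1, -0.7]
opening: 0.499
```

```bash
python3 plan.py .482 .0234 .065 -99.07
python3 - <<'E'
from h import *
s=grab_frame('scene')
cv2.imwrite('pics/v11.png',cv2.resize(s[210:310,250:350],None,fx=6,fy=6,interpolation=cv2.INTER_CUBIC)[:,:,::-1])
E
```

```text
delta [-0.0032, 0.0022, 0.0302] ang [-0.0001, -0.0007, -0.0009] pos [0.4836 0.0199 0.0952] rot [-1.7999e+02 -4.0000e-02 -9.9120e+01] op 0.499 t 30.63
```

View pics/v11.png

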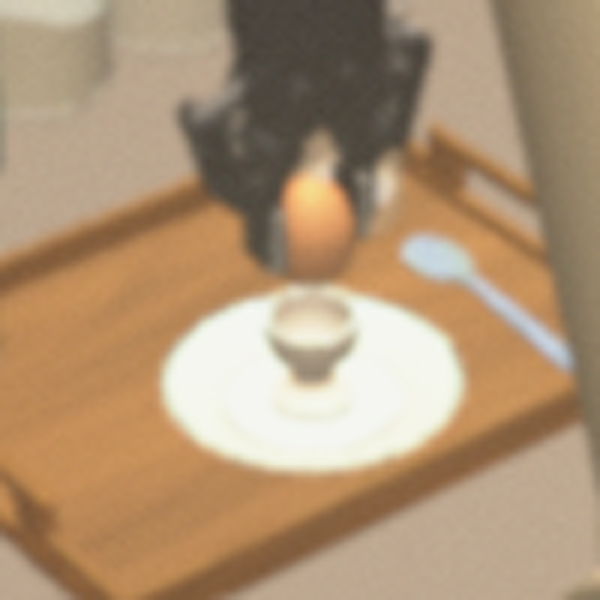

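Egg hangs upright just above the cup (egg at crop (318,230), cup mouth (312,325)). A 4 mm shift centres it.

drive_tool --commands '[{"delta_pos": [-0.0035,0.002,0],"angular": [0,0,0]},{"delta_pos": [-0.0035,0.002,0.01],"angular": [0,0,0]},{"delta_pos": [-0.0035,0.002,0.02],"angular": [0,0,0]},{"delta_pos": [-0.0035,0.002,0.027],"angular": [0,0,0]},{"delta_pos": [-0.0035,0.002,0.027],"angular": [0,0,0]},{"delta_pos": [-0.0035,0.002,0.027],"angular": [0,0,0]}]'

```text
time: 31.18
position: [0.4823, 0.0244, 0.0683]
tool_rot: [-179.9, -0.0, -99.1]
contact_force: [1.2, -0.2, -0.4]
opening: 0.496
```

drive_tool --commands '[{"delta_pos": [0.001,0,0.002],"angular": [0,0,0]},{"delta_pos": [0.001,0,0.004],"angular": [0,0,0]},{"delta_pos": [0.001,0,0.005],"angular": [0,0,0]},{"delta_pos": [0.001,0,0.005],"angular": [0,0,0]},{"delta_pos": [0.001,0,0.005],"angular": [0,0,0]}]'

```text
time: 31.6
position: [0.4824, 0.0234, 0.0639]
tool_rot: [-179.9, -0.0, -99.1]
contact_force: [0.1, -0.3, -0.5]
opening: 0.5
```

drive_tool --commands '[{"delta_pos": [0,0,0.001],"angular": [0,0,0]},{"delta_pos": [0,0,0.0015],"angular": [0,0,0]},{"delta_pos": [0,0,0.0015],"angular": [0,0,0]},{"delta_pos": [0,0,0.0015],"angular": [0,0,0]}]'

```text
time: 31.93
position: [0.4826, 0.0233, 0.0627]
tool_rot: [-179.8, -0.0, -99.1]
contact_force: [-0.4, 0.2, 4.7]
opening: 0.502
```

Seated (4.7 N). Release, in a small step first.

drive_tool --commands '[{"delta_pos": [0,0,0],"angular": [0,0,0]},{"delta_pos": [0,0,0],"angular": [0,0,0]},{"delta_pos": [0,0,0],"angular": [0,0,0]}]' --fingers -0.15

```text
time: 32.18
position: [0.4823, 0.0234, 0.0621]
tool_rot: [-179.9, -0.0, -99.1]
contact_force: [-0.7, -0.3, -0.2]
opening: 0.576
```

drive_tool --commands '[{"delta_pos": [0,0,0],"angular": [0,0,0]},{"delta_pos": [0,0,0],"angular": [0,0,0]},{"delta_pos": [0,0,0],"angular": [0,0,0]},{"delta_pos": [0,0,-0.01],"angular": [0,0,0]},{"delta_pos": [0,0,-0.03],"angular": [0,0,0]},{"delta_pos": [0,0,-0.06],"angular": [0,0,0]},{"delta_pos": [0,0,-0.1],"angular": [0,0,0]},{"delta_pos": [0,0,-0.14],"angular": [0,0,0]},{"delta_pos": [0,0,-0.14],"angular": [0,0,0]}]' --fingers -1

```text
time: 32.93
position: [0.4848, 0.0232, 0.2102]
tool_rot: [-179.1, -0.1, -99.0]
contact_force: [-0.2, -0.1, 1.3]
opening: 1.0
```

drive_tool --commands '[{"delta_pos": [-0.035,0,0],"angular": [0,0,0]},{"delta_pos": [-0.07,0,0],"angular": [0,0,0]},{"delta_pos": [-0.105,0,0],"angular": [0,0,0]},{"delta_pos": [-0.14,0,0],"angular": [0,0,0]},{"delta_pos": [-0.175,0,0],"angular": [0,0,0]},{"delta_pos": [-0.21,0,0],"angular": [0,0,0]},{"delta_pos": [-0.25,0,0],"angular": [0,0,0]},{"delta_pos": [-0.28,0,0],"angular": [0,0,0]},{"delta_pos": [-0.28,0,0],"angular": [0,0,0]}]'

```text
time: 33.68
position: [0.5257, 0.3046, 0.202]
tool_rot: [-179.9, 0.0, -98.8]
contact_force: [-0.2, -0.5, 0.9]
opening: 0.998
```

Run:
```python
from h import *; import fit
from plan import T,Y
R=np.array([[np.cos(Y),-np.sin(Y)],[np.sin(Y),np.cos(Y)]])
t=grab_frame('top')
for n,x0,z in (('egg',(.482,.0235),.046),('egg_cup',(.482,.0235),.013),('plate',(.482,.0235),.008),('tumbler',(.59,-.117),.008),('spice_jar',(.633,.127),.008)):
    q=regions_of('top',n)
    if q: x,f=fit.fit('top',q[0]['pixels'],fit.ob[n][0],x0,None,z); print(n,'world',x.round(4),'tray',(R.T@(x-T)).round(4),'resid',round(f,3))
s=grab_frame('scene')
cv2.imwrite('pics/v12.png',np.hstack([cv2.resize(t[150:300,235:405],None,fx=2.3,fy=2.3),cv2.resize(s[200:350,220:390],None,fx=2.3,fy=2.3)])[:,:,::-1])
```

```text
egg world [0.4815 0.0276] tray [-0.0479  0.0037] resid 0.438
plate world [0.4812 0.0234] tray [-0.0475 -0.0005] resid 0.167
tumbler world [ 0.5881 -0.1171] tray [ 0.0802 -0.1224] resid 0.075
spice_jar world [0.6334 0.128 ] tray [0.0863 0.1268] resid 0.08
```

View pics/v12.png

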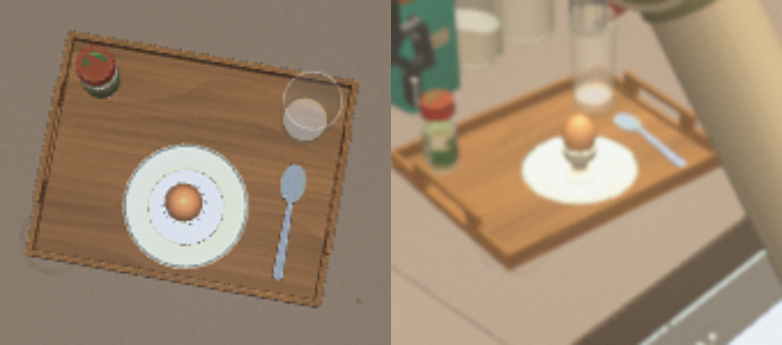

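The final view shows everything laid: egg upright in the cup at top crop (184,201), spoon, glass and jar in place, and the gripper clear of everything. One quick egg check by colour, then hand in.

Run:
```python
from h import *; import fit
t=grab_frame('top'); h=cv2.cvtColor(t,cv2.COLOR_RGB2HSV); p=np.array(proj('top',(.482,.0235,.07))).astype(int)
m=np.zeros((480,640),bool); sl=np.s_[p[1]-12:p[1]+13,p[0]-12:p[0]+13]; m[sl]=(h[sl][:,:,0]<20)&(h[sl][:,:,1]>90)
print(m.sum(),fit.fit('top',m,fit.ob['egg'][0],(.482,.0235),None,.046))
x,_=fit.fit('top',m,fit.ob['egg'][0],(.482,.0235),None,.046)
if np.hypot(*(x-[.482,.0235]))<.009: print(sign_off())
```

```text
197 (array([0.48108509, 0.02458096]), np.float64(0.1828600913286209))
the job is handed in; nothing more can be done
None
```

The breakfast tray is laid as asked and the job is handed in, at about 34 s on the robot's clock. `sign_off()` gives no verdict.

**How it went:** I moved the spoon, glass, jar, egg cup and egg in that order. Each was lowered until it was down (force felt, or for the spoon the height reached) before I let go. The plate and fork were left alone.

**Last checks** (positions in the tray frame, metres):

| Item | Measured x, y | Allowed x | Allowed y |
|---|---|---|---|
| Teaspoon | -0.043, -0.122 | -0.07 to -0.015 | -0.1405 to -0.1045 |
| Glass | 0.080, -0.122 | 0.06 to 0.102 | -0.1445 to -0.1005 |
| Spice jar | 0.086, 0.127 | 0.06 to 0.112 | 0.10 to 0.152 |
| Plate | -0.048, -0.001 | -0.065 to -0.025 | -0.02 to 0.02 |

- **Spoon:** it lies within about 0.01 rad of parallel to the end rim, bowl pointing away. I measured it right after placing and only looked at it in the later pictures.
- **Egg:** it is upright, about 1.5 mm from where I set the cup down on the plate's centre.

**Checks that failed or disagreed:**
- **First egg fit:** the network's outline fitted the egg poorly, so I repeated it with a colour mask.
- **Egg cup:** it was not found in the final picture because the egg hides it. Its position rests on where the gripper released it, the seating force and the view.
- **Fork:** I did not measure it again at the end; nothing went near it.

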